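Fetch the saddle pad from the drawer and drape it over the work rest

TASK

I want to lean a carving on the work rest. Pull the drawer of the small wooden chest all the way out to its stop, take the red saddle pad out of it and drape the pad astride the rest's wooden bar, square on it, seated fully down and about midway between the posts; set it down, do not drop it. Leave the drawer fully out and leave the wax tin, the offcut and the glue bottle where they are.

Things in the scene. Friction and masses are not known exactly. Their poses are not given: they have to be found in the camera images.
- chest: Fixed wooden chest, 240 deep (x) x 220 wide (y) x 183 mm high. Origin: centre of its underside; front faces its own -x, at x = -120 mm. Its dark top board (165 to 183 mm high) overhangs the front to x = -162 mm, right over the drawer's knob: reach the knob with a tilted tool, fingers pointing down and forward (own +x). Above the drawer: an open pigeonhole (92 to 165 mm high) with two blocks.
- drawer (a joint): Drawer of the chest, low in its front; 0 = shut, grows as it slides out along the chest's -x, 0.18 m = at its stop; stays where left. Light front board 216 wide, 66 high, 15 mm thick; inside 196 long (x), 178 mm wide. Heights above the table: inner floor 20, side rims 66, front board's top 80 mm. A whetstone (50 x 150 x 22 mm) lies loose across its back.
- knob (a point): Grip point of the drawer's brass knob, moves with the drawer: on the knob's axis, 35 mm in front of the drawer's face, 58 mm above the table. Head: disc of 28 mm diameter, 27 to 43 mm in front of the face; neck 12 mm thick. Axes are the chest's: x points into the chest, y level along its front.
- pad: Red rigid saddle pad, an upside-down U: 64 long (own x) x 46 wide (own y) x 50 mm high, 0.12 kg, standing on its two legs in the front part of the drawer. Crown 6 mm thick; legs 5 mm thick, so 36 mm between them, open at both ends along x. Origin: centre of its underside, between the feet of the legs; z up.
- pad_crown (a point): Centre of the underside of the pad's crown, 44 mm above the pad's origin: the face that rests on the bar.
- rest: Wooden work rest, fixed: foot board 110 (x) x 240 (y) x 16 mm, two posts (45 x 22 mm) centred at y = +-105 mm, and a horizontal bar along its own y, 20 thick (x), 34 high, 240 mm long, with its top 150 mm above the table. Between the posts 188 mm of bar are clear. Origin: centre of the foot board's underside.
- rest_mid (a point): Middle of the bar's top face, 150 mm above the table; axes as rest.
- wax_tin: Blue round tin, 68 mm diameter, 25 mm high, on the table behind the rest. Origin: centre of its underside. Not to be disturbed.
- offcut: Small wooden block, 45 (x) x 90 (y) x 28 mm high, on the table in front of the rest. Origin: centre of its underside. Not to be disturbed.
- glue_bottle: Cream glue bottle lying on the chest's top board, 37 mm thick, 140 mm long. Origin: centre of its underside. Not to be disturbed.

How it is judged:
On the way, in this order (a step that is already met when the one before it is completed fails the run):
1. the drawer is out at its stop (within 12 mm) with the pad still down in it (value of joint drawer above 0.168 m and height (world z) of pad below 0.04 m), for 0.2 s.
2. the pad has been lifted out of the drawer (height (world z) of pad above 0.09 m), for 0.1 s.
At the end, for the whole second after the job is handed in: The drawer is still out within 12 mm of its stop; the pad sits astride the bar, upright (within 7 degrees), its length along the bar within 11 degrees, its crown down on the bar's top (within 4 mm), centred within 35 mm of the bar's middle, at rest (value of joint drawer above 0.168 m and x of pad_crown in the frame of rest_mid between -0.011 and 0.011 m and y of pad_crown in the frame of rest_mid between -0.035 and 0.035 m and z of pad_crown in the frame of rest_mid between -0.004 and 0.004 m and angle between the x axis of pad and the y axis of rest, either way round below 0.2 rad and angle between pad's own z axis and vertical below 0.12 rad and linear speed of pad below 0.02 m/s); the robot touches nothing.
It fails at once if the pad is dropped (falls freely by more than about 2 cm) (linear speed of pad above 0.65 m/s and contact force between the fingers and pad below 0.05 N).
It fails at once if the wax tin is moved by more than 3 cm (distance of wax_tin from where it was at the start of the episode above 0.03 m).
It fails at once if the offcut is moved by more than 3 cm (distance of offcut from where it was at the start of the episode above 0.03 m).
It fails at once if the glue bottle is moved by more than 3 cm (distance of glue_bottle from where it was at the start of the episode above 0.03 m).
It also fails if it takes over 61 s, if anything falls off the work surface, if the arm or the gripper's body presses on something with over 40 N, if the wrist force passes 120 N, or if a joint passes its speed limit or range.

ROBOT

A 6-joint arm with a two-finger parallel gripper is mounted at the origin on a cart in front of the work surface, level with it; the furniture and walls round the work are solid. World frame = base frame: x ahead of the robot, y to its left, z up, the work surface at z = 0. Lengths are in m, angles in rad, forces in N, time in s.
With the tool pointing down it reaches from about 0.425 to 0.925 m from the base axis. Payload 12.5 kg.
Tool frame: the origin (TCP) lies at the very end of the fingers, on their centre line; the grasp point (between the pads) lies 19 mm behind it; x points along the fingers, z is the direction in which the jaws open and shut, and the axes are right-handed (so a half turn about x gives the same grasp; the last joint's range is limited). The gripper opens to 85 mm and grips with 20 to 120 N. Pads are 22 mm wide; open, the fingers measure 114 mm over their backs; the gripper's body (76 mm by 85 mm) begins 54 mm behind the grasp point. The pads swing forward as they close: fully open they stand 13 mm farther back than shut.
Start: joints at [0.999, 0.491, 1.559, -0, 1.092, -0.106], TCP at [0.281, 0.558, 0.209] pointing down, gripper open.
Joint ranges: [-3.1, 3.1], [-0.84, 2.19], [0.05, 2.79], [-1.13, 4.28], [0.06, 2.93], [-2.69, 2.69]. Speed limits (rad/s): [2.22, 2.22, 2.79, 3.14, 3.14, 3.14].

INTERFACE

Orientations are given as [roll, pitch, yaw] about the fixed x, y, z axes, in that order (R = Rz(yaw) Ry(pitch) Rx(roll)).
In Python, from station import * gives the robot as it stands. The module is installed in compiled form; this text tells all that it offers.
- The arm moves only by the shell command python3 -m creep 'ROWS' [FORCE]. ROWS is JSON, a list that holds one entry, the list of rows, each a list of 5 numbers: the shift along the world's x, y, z in cm, then the turn about the world's z in rad, then the closure, from 0 (fully open) to 1 (shut). A call has 1 to 20 rows; each row is the pose to reach, as a shift and turn from the pose commanded when the call began; what a row does not reach only later rows make up. A row lasts 1/10 s, in which the tool goes at most 50 mm and 8.59 degrees, less where a joint would pass 70% of its speed; a pose out of reach is approached as far as the arm can. A call with a gripper value outside its range is refused whole. The fingers move at their own pace and stop on an object; FORCE is the grip in N (left out, the last holds). Time passes only in rows, so rows that repeat a pose let the fingers close. It gives the time, the measured TCP pose, the force and the opening at its end, in the units of the state.
- get_obs(): the state, without advancing time (a new reading comes with each control period).
- get_image(name): name is "scene" or "top" or "wrist"; returns a dict with "image" (480x640x3 uint8, blue, green, red), "intrinsics" (3x3 intrinsics, pixels), "pose" (4x4, takes a point from camera to world coordinates); the wrist camera has in their place "hand_eye" (4x4, takes a point from camera to tool coordinates, whose origin is the TCP and whose axes are the tool frame's). Camera axes: x right, y down, z forward; pixel columns grow to the right and rows downward; lengths in m; the calibration is good to about 2 mm. A picture is of the moment at which its call begins: read the wrist's pose just before it. There is no depth.
- job_done(): hands the job in, once; it reports no verdict.
The state is a dict: "clock": time; "joint_pos": joint angles; "joint_vel": joint speeds; "tau": joint torques, N m; "ee_pos": TCP position; "eef_rot": TCP orientation; "force": force on the tool from outside, world axes, zero at the start; "wrist_torque": the same for the moment, N m; "gripper_width": finger opening in m.
Only numpy, scipy, OpenCV 4.12 (cv2) and the standard library are available. Lean on these libraries where they do the work, as an engineer would, in place of code of your own. Each camera call takes 0.05 s, during which the arm holds its last target. There are 200 camera calls.

## Working session

There is one attempt and no reset: what is moved stays moved. The work goes in short steps, Python scripts to look and compute and a shell command to move; the robot and the scene stay as the last step left them, time stands still between calls to the robot, and variables do not carry over. Pictures are saved under pics/ and viewed, about 8 in all and at most 12, crops included, and the job is handed in when it is done.

```bash
mkdir -p pics; python3 - <<'E'
from station import *
import cv2,numpy as np
o=get_obs();print(o)
a=get_image("scene");b=get_image("top")
for n,i in(("scene",a),("top",b)):
    cv2.imwrite(f"pics/{n}0.png",i["image"]);print(n,i["intrinsics"],i["pose"])
np.savez("cal.npz",sk=a["intrinsics"],sp=a["pose"],tk=b["intrinsics"],tp=b["pose"])
E
```

```text
{'clock': 0.0, 'joint_pos': array([ 9.99394113e-01,  4.91541562e-01,  1.55945336e+00, -1.88010389e-05,
        1.09168402e+00, -1.05600098e-01]), 'joint_vel': array([-0.00097458,  0.00046608, -0.00162458, -0.00116486, -0.0003362 ,
       -0.00120155]), 'tau': array([ 5.80054111e-04, -6.18452811e+01, -2.61595398e+01, -5.61615718e-05,
        3.88219021e-03, -6.50616286e-06]), 'ee_pos': array([0.28056093, 0.55821125, 0.20833758]), 'eef_rot': array([ 3.05134149,  1.56970991, -2.12684093]), 'force': array([ 0.18322787, -0.09897025,  0.60372529]), 'wrist_torque': array([-0.01250814, -0.02313823, -0.07465827]), 'gripper_width': 0.08548503972293081}
scene [[476.32846609   0.         325.54424384]
 [  0.         476.32846609 240.29783931]
 [  0.           0.           1.        ]] [[ 0.89427327 -0.20365197  0.39849868  0.00849644]
 [-0.4467602  -0.35435068  0.82148702 -1.00705941]
 [-0.02608918 -0.91266723 -0.40786994  0.66216741]
 [ 0.          0.          0.          1.        ]]
top [[561.22840698   0.         314.30851329]
 [  0.         561.22840698 242.02616025]
 [  0.           0.           1.        ]] [[ 0.40838557 -0.70652034  0.57797079 -0.51997442]
 [-0.91265109 -0.32783494  0.24411524 -0.40827948]
 [ 0.01700664 -0.62717881 -0.77868961  1.513544  ]
 [ 0.          0.          0.          1.        ]]
```

View pics/top0.png

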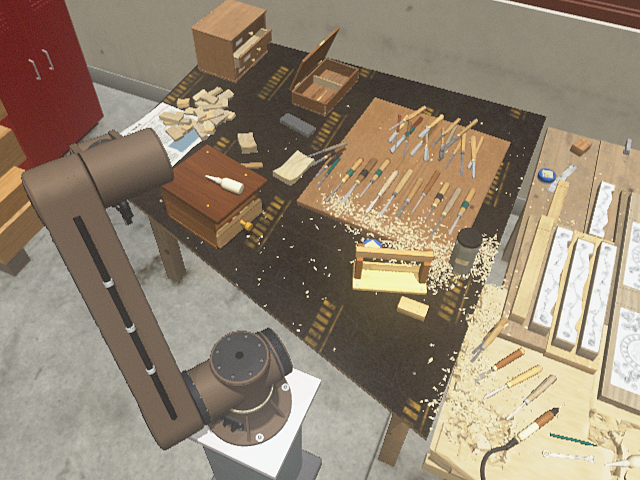

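View pics/scene0.png

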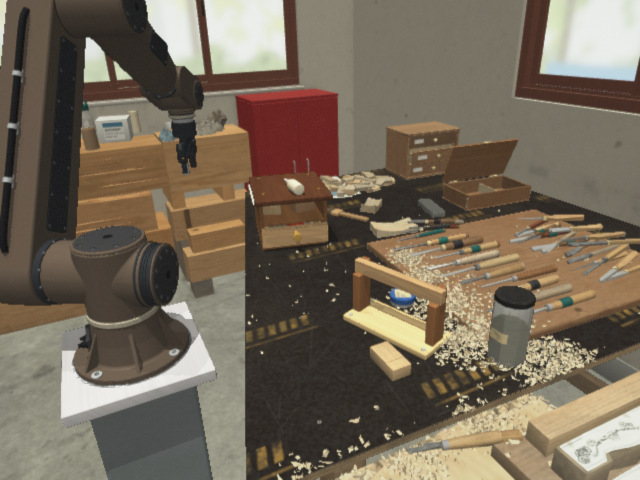

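Top view: chest roof corners are about (163,188), (199,148), (266,182) and (226,222), the knob is at (246,226), and the rest bar runs from (355,248) to (432,255). Scene view: knob at (296,233), bar from (358,265) to (445,298). I'll refine these on one enlarged composite.

```bash
cat > h.py <<'E'
import numpy as np,cv2
c=np.load("cal.npz")
def ray(w,u,v):
    K,P=c[w+"k"],c[w+"p"]; return P[:3,3],P[:3,:3]@np.linalg.solve(K,[u,v,1])
def plane(w,u,v,z):
    o,d=ray(w,u,v); return o+d*(z-o[2])/d[2]
def tri(a,b):
    (o1,d1),(o2,d2)=ray("s",*a),ray("t",*b)
    s=np.linalg.lstsq(np.c_[d1,-d2],o2-o1,rcond=None)[0]
    p,q=o1+s[0]*d1,o2+s[1]*d2; return (p+q)/2,np.linalg.norm(p-q)
def proj(w,p):
    K,P=c[w+"k"],c[w+"p"]; q=K@(P[:3,:3].T@(np.asarray(p)-P[:3,3])); return q[:2]/q[2]
E
python3 - <<'E'
import cv2,numpy as np
s=cv2.imread("pics/scene0.png");t=cv2.imread("pics/top0.png")
f=lambda i,x,y,w,h:cv2.resize(i[y:y+h,x:x+w],(400,300),interpolation=cv2.INTER_CUBIC)
# top chest (155,140)+120x90->x3.333 ; scene chest (240,165)+100x75 x4; top rest (340,230)+120x90 ; scene rest (340,250)+120x90
cv2.imwrite("pics/comp.png",np.vstack([np.hstack([f(t,155,145,120,105) if 0 else f(t,150,145,140,105),f(s,240,165,100,75)]),np.hstack([f(t,340,230,120,90),f(s,340,250,120,90)])]))
E
```

```text
(no output)
```

View pics/comp.png

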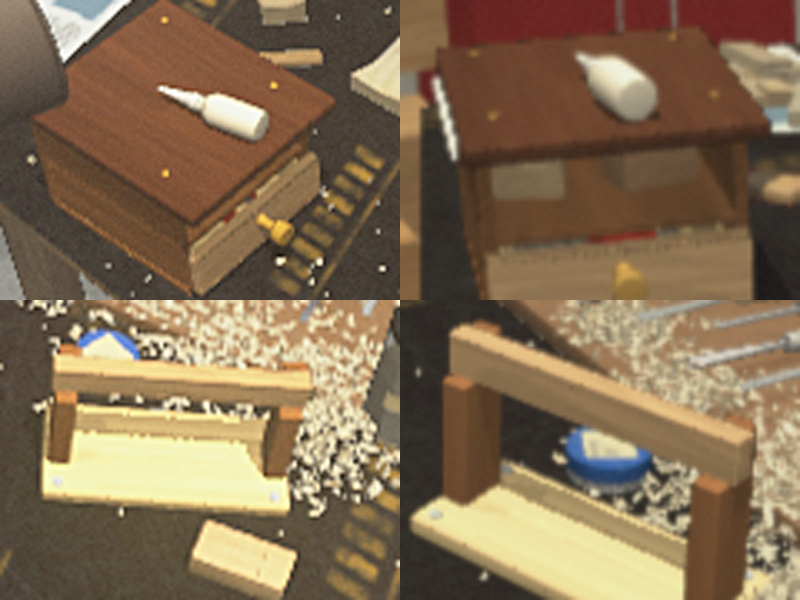

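Composite: roof corners in the top image are (161.5,187), (207.7,145), (267.2,180) and (217.5,222), with the knob head at (248.7,226.2) in top and (297,233.7) in scene. The bar ends are clear in both views.

```bash
python3 - <<'E'
from h import *
np.set_printoptions(precision=4,suppress=True)
L=lambda x,y:(150+x/2.857,145+y/2.857)
P=[plane("t",*L(*q),.183) for q in((33,119),(165,0),(335,99),(193,219))]
for p in P:print("roof",p)
for i in range(4):print(np.linalg.norm(P[i]-P[i-1]),end=" ")
S=lambda x,y:(240+(x-400)/4,165+y/4)
for q in((455,150),(768,122),(437,45),(700,28)):print("sc roof",plane("s",*S(*q),.183))
print("knob",tri(S(628,270),L(283,231)))
T=lambda x,y:(340+x/3.333,230+(y-300)/3.333);R=lambda x,y:(340+(x-400)/3.333,250+(y-300)/3.333)
for q in((57,358),(311,372),(55,368),(311,383)):print("t bar",plane("t",*T(*q),.15))
for q in((450,328),(750,437),(475,323),(755,430)):print("s bar",plane("s",*R(*q),.15))
for q in((205,520),(297,548),(282,573),(190,561)):print("offcut",plane("t",*T(*q),.028))
for n,x in(("s",(640,455)),):print("foot",plane("t",*T(42,492),.016),plane("t",*T(290,508),.016))
b=[plane("t",*L(*q),.2) for q in((165,90),(255,125))];print("bottle",b)
E
```

```text
roof [0.4695 0.5597 0.183 ]
roof [0.71   0.5283 0.183 ]
roof [0.6455 0.2605 0.183 ]
roof [0.4149 0.3165 0.183 ]
0.24930995310471932 0.24250174683114434 0.2754762911955387 0.23722741277894455 sc roof [0.413  0.3183 0.183 ]
sc roof [0.6473 0.2545 0.183 ]
sc roof [0.4905 0.5972 0.183 ]
sc roof [0.7156 0.5221 0.183 ]
knob (array([0.5258, 0.2717, 0.0737]), np.float64(0.009440636303334618))
t bar [ 0.5284 -0.11    0.15  ]
t bar [ 0.6123 -0.3302  0.15  ]
t bar [ 0.5166 -0.1126  0.15  ]
t bar [ 0.5998 -0.3339  0.15  ]
s bar [ 0.5228 -0.1072  0.15  ]
s bar [ 0.61   -0.3349  0.15  ]
s bar [ 0.5428 -0.109   0.15  ]
s bar [ 0.6185 -0.3295  0.15  ]
offcut [ 0.4986 -0.2826  0.028 ]
offcut [ 0.505  -0.3714  0.028 ]
offcut [ 0.4726 -0.3666  0.028 ]
offcut [ 0.4492 -0.2844  0.028 ]
foot [ 0.4714 -0.1277  0.016 ] [ 0.5543 -0.3517  0.016 ]
bottle [array([0.5605, 0.4363, 0.2   ]), array([0.555 , 0.3151, 0.2   ])]
```

```bash
python3 -m creep '[[[-5,0,0,0,0],[-10,0,0,0,0],[-15,0,0,0,0],[-15,0,5,0,0],[-15,0,10,0,0],[-15,0,15,0,0]]]'; python3 -c "
from station import *
o=get_obs();print(o['ee_pos'],o['eef_rot'],o['joint_pos'])"
```

```text
clock: 0.7
ee_pos: [0.1299, 0.5581, 0.3606]
eef_rot: [-2.98, 1.57, -1.874]
force: [0.8, 0.2, 0.0]
gripper_width: 0.0855
[0.12993978 0.55807738 0.36060472] [-2.9795881   1.56999453 -1.8735696 ] [ 1.22679067e+00  3.00476114e-01  1.45794108e+00 -3.36360806e-05
  1.38397658e+00  1.20778434e-01]
```

The chest faces roughly −y, with its own x at about 75°, so the knob is near (0.53,0.29,0.058). Moves only offer yaw, so I'll check whether an out-of-reach target, in free air above, leaves the tool tilted.

```bash
cat > st.py <<'E'
from station import *
import numpy as np
from scipy.spatial.transform import Rotation as R
np.set_printoptions(precision=4,suppress=True)
o=get_obs();M=R.from_euler('xyz',o['eef_rot']).as_matrix()
print(round(o['clock'],2),'pos',o['ee_pos'],'fingers',M[:,0],'jaw',M[:,2],'q',o['joint_pos'],'F',o['force'],'w',o['gripper_width'])
E
python3 -m creep '[[[0,0,60,0,0],[0,0,60,0,0],[0,0,60,0,0],[0,0,60,0,0],[0,0,60,0,0],[0,0,60,0,0],[0,0,60,0,0],[0,0,60,0,0],[0,0,60,0,0],[0,0,60,0,0],[0,0,60,0,0],[0,0,60,0,0],[0,0,60,0,0],[0,0,60,0,0]]]'; python3 st.py
```

```text
clock: 2.1
ee_pos: [0.0654, 0.2957, 0.8638]
eef_rot: [3.115, 1.468, -2.063]
force: [-1.0, 0.5, -0.4]
gripper_width: 0.0852
2.1 pos [0.0654 0.2957 0.8638] fingers [-0.0484 -0.0902 -0.9947] jaw [ 0.4467  0.8888 -0.1023] q [1.129  0.2676 0.0478 0.0243 2.9285 0.0475] F [-1.0453  0.457  -0.3614] w 0.08521249898079788
```

It does tilt, by about 0.1 rad. Next: does the tilt persist from a new call's starting pose?

```bash
python3 -m creep '[[[0,10,-10,0,0],[0,20,-20,0,0],[0,25,-30,0,0],[0,25,-40,0,0],[0,25,-40,0,0],[0,25,-40,0,0]]]'; python3 st.py
```

```text
clock: 2.7
ee_pos: [0.0663, 0.4591, 0.6307]
eef_rot: [3.116, 1.463, -2.062]
force: [0.5, 1.2, 0.8]
gripper_width: 0.0852
2.7 pos [0.0663 0.4591 0.6307] fingers [-0.0508 -0.0949 -0.9942] jaw [ 0.4464  0.8883 -0.1076] q [1.2723 0.1639 0.9798 0.024  2.1036 0.1784] F [0.5422 1.2332 0.7924] w 0.08518170704660781
```

Tilt persists across calls, so overreaching outward can build the tilt needed. First I'll swing over the table with the jaws tangential.

```bash
python3 -m creep '[[[5,0,0,-0.15,0],[10,0,0,-0.3,0],[15,0,0,-0.45,0],[20,0,0,-0.6,0],[25,0,0,-0.75,0],[30,0,0,-0.9,0],[35,0,0,-1.05,0],[40,0,0,-1.2,0],[45,0,0,-1.35,0],[50,-2,0,-1.5,0],[55,-4,0,-1.65,0],[60,-6,0,-1.8,0],[65,-8,0,-1.95,0],[70,-10,0,-2.1,0],[70,-10,0,-2.15,0],[70,-10,0,-2.15,0]]]'; python3 st.py
python3 -m creep '[[[40,18,0,0,0],[40,18,0,0,0],[40,18,0,0,0],[40,18,0,0,0],[40,18,0,0,0],[40,18,0,0,0],[40,18,0,0,0],[40,18,0,0,0]]]'; python3 st.py
```

```text
clock: 4.3
ee_pos: [0.6866, 0.336, 0.5692]
eef_rot: [2.922, 1.461, 1.873]
force: [-0.3, -0.6, 0.1]
gripper_width: 0.0858
4.3 pos [0.6866 0.336  0.5692] fingers [-0.0325  0.1044 -0.994 ] jaw [ 0.4963 -0.8616 -0.1067] q [0.3289 0.7993 0.0495 0.1451 2.2847 1.4739] F [-0.2808 -0.6424  0.0873] w 0.08575800827594707
clock: 5.1
ee_pos: [0.7783, 0.3807, 0.4409]
eef_rot: [2.654, 1.452, 1.607]
force: [-0.4, -0.2, -1.2]
gripper_width: 0.0857
5.1 pos [0.7783 0.3807 0.4409] fingers [-0.0042  0.1185 -0.993 ] jaw [ 0.4994 -0.86   -0.1047] q [0.3424 0.9594 0.0482 0.1308 2.0943 1.4577] F [-0.4476 -0.2479 -1.2258] w 0.08565931829422706
```

Outstretched, the IK trades position before tilt. With joint 5 at its limit high up, pulling inward should force outward tilt, so I'll try that at azimuth ~76°.

```bash
python3 -m creep '[[[-5,0,3,0.1,0],[-10,0,6,0.2,0],[-15,0,9,0.3,0],[-20,0,12,0.4,0],[-25,0,15,0.5,0],[-30,0,18,0.6,0],[-35,0,21,0.7,0],[-40,0,24,0.8,0],[-45,0,27,0.8,0],[-50,0,30,0.8,0],[-55,0,33,0.8,0],[-60,-2,36,0.8,0],[-65,-4,39,0.8,0],[-70,-7,42,0.8,0],[-70,-7,42,0.8,0],[-70,-7,42,0.8,0]]]' >/dev/null; python3 st.py
python3 -m creep '[[[-10,-40,0,0,0],[-10,-40,0,0,0],[-10,-40,0,0,0]]]'>/dev/null; python3 st.py
python3 -m creep '[[[0,0,40,0,0],[0,0,40,0,0],[0,0,40,0,0]]]'>/dev/null; python3 st.py
```

```text
6.7 pos [0.1057 0.319  0.8451] fingers [-0.0864  0.0813 -0.9929] jaw [ 0.9649 -0.2411 -0.1037] q [0.9532 0.1496 0.3342 0.242  2.6289 1.4139] F [-1.1745  1.1514  0.9157] w 0.08513655734522836
7.0 pos [0.0695 0.1738 0.8436] fingers [-0.0868  0.0802 -0.993 ] jaw [ 0.9658 -0.2375 -0.1036] q [ 0.6387 -0.1188  0.6193  0.2487  2.6503  1.1018] F [ 2.1915 -1.6497  0.7611] w 0.08539175363835738
7.3 pos [0.0634 0.1907 0.9043] fingers [-0.0813  0.1074 -0.9909] jaw [ 0.9641 -0.2436 -0.1055] q [0.7104 0.109  0.0468 0.6928 2.9295 1.6445] F [-21.1266 -44.0638  31.7061] w 0.08541446200588021
```

```bash
python3 st.py; python3 -m creep '[[[2,5,-3,0,0],[3,10,-6,0,0]]]'>/dev/null; python3 st.py
```

```text
7.3 pos [0.0634 0.1907 0.9043] fingers [-0.0813  0.1074 -0.9909] jaw [ 0.9641 -0.2436 -0.1055] q [0.7104 0.109  0.0468 0.6928 2.9295 1.6445] F [-21.1266 -44.0638  31.7061] w 0.08541446200588021
7.5 pos [0.0867 0.2626 0.863 ] fingers [-0.0788  0.1084 -0.991 ] jaw [ 0.9648 -0.2418 -0.1032] q [0.8743 0.0644 0.3649 0.286  2.6626 1.3817] F [1.9014 1.6493 0.9054] w 0.08561932647665889
```

Earlier tilts fit a weighted least-squares trade-off (tilt ≈ 0.1 rad per metre of residual), so a very distant target should give real tilt. I'll test it in free air over the table.

```bash
python3 -m creep '[[[5,1,-1,-0.1,0],[10,2,-3,-0.2,0],[15,3,-5,-0.3,0],[20,4,-7,-0.4,0],[25,5,-10,-0.5,0],[30,6,-13,-0.6,0],[35,7,-16,-0.7,0],[40,8,-19,-0.8,0],[45,9,-22,-0.8,0],[50,10,-25,-0.8,0],[50,10,-25,-0.8,0]]]' >/dev/null; python3 st.py
python3 -m creep '[[[500,270,200,0,0],[500,270,200,0,0],[500,270,200,0,0],[500,270,200,0,0]]]'>/dev/null; python3 st.py
python3 -m creep '[[[500,270,200,0,0],[500,270,200,0,0],[500,270,200,0,0],[500,270,200,0,0]]]'>/dev/null; python3 st.py
```

```text
8.6 pos [0.5697 0.3589 0.6235] fingers [ 0.0196  0.1338 -0.9908] jaw [ 0.4995 -0.8598 -0.1062] q [0.4166 0.4901 0.5146 0.13   2.0608 1.5313] F [-0.2511 -0.0455  0.1322] w 0.0853589318977622
9.0 pos [0.6435 0.3979 0.6058] fingers [ 0.0315  0.1437 -0.9891] jaw [ 0.4985 -0.86   -0.1091] q [0.4229 0.7508 0.0516 0.1518 2.2451 1.5743] F [ 0.8172  0.2782 -0.3163] w 0.08534610167020988
9.4 pos [0.6907 0.4216 0.5582] fingers [ 0.0612  0.1615 -0.985 ] jaw [ 0.4996 -0.8592 -0.1098] q [0.4244 0.8177 0.0478 0.146  2.1476 1.5635] F [-0.7146  0.477   1.1992] w 0.0852743952338477
```

The residual grows 5 cm per row, giving ~0.008 rad/row. I need ~0.45 rad more, steered to azimuth 16° to cancel the jaw slope. That's affordable.

```bash
python3 -m creep '[[[550,160,280,0,0],[550,160,280,0,0],[550,160,280,0,0],[550,160,280,0,0],[550,160,280,0,0],[550,160,280,0,0],[550,160,280,0,0],[550,160,280,0,0],[550,160,280,0,0],[550,160,280,0,0],[550,160,280,0,0],[550,160,280,0,0],[550,160,280,0,0],[550,160,280,0,0],[550,160,280,0,0],[550,160,280,0,0],[550,160,280,0,0],[550,160,280,0,0],[550,160,280,0,0],[550,160,280,0,0]]]'>/dev/null; python3 st.py
```

```text
11.4 pos [0.8188 0.3563 0.4465] fingers [ 0.0875  0.1736 -0.9809] jaw [ 0.4991 -0.8598 -0.1076] q [0.2926 0.9567 0.0484 0.1554 1.9964 1.4205] F [-0.7474  0.665  -0.1668] w 0.0854004041252874
```

Gain saturates per call, so short calls should be more efficient. Testing one-row calls.

```bash
python3 -m creep '[[[550,160,280,0,0]]]'>/dev/null; python3 st.py;python3 -m creep '[[[550,160,280,0,0]]]'>/dev/null; python3 st.py;python3 -m creep '[[[550,160,280,0,0]]]'>/dev/null; python3 st.py
python3 -m creep '[[[0,0,500,0,0]]]'>/dev/null; python3 st.py
python3 -m creep '[[[0,0,500,0,0]]]'>/dev/null; python3 st.py
```

```text
11.5 pos [0.8282 0.3562 0.4456] fingers [ 0.1119  0.1845 -0.9764] jaw [ 0.499  -0.8601 -0.1054] q [0.2881 0.959  0.0486 0.158  1.9674 1.4166] F [ 0.4806 -0.6402  0.1312] w 0.08538484413446101
11.6 pos [0.8378 0.356  0.4456] fingers [ 0.1381  0.1959 -0.9708] jaw [ 0.4987 -0.8607 -0.1027] q [0.2836 0.961  0.0483 0.1608 1.9373 1.413 ] F [-0.6938  0.6428  1.5087] w 0.08531516814688127
11.7 pos [0.847  0.3558 0.4455] fingers [ 0.1628  0.2064 -0.9648] jaw [ 0.4981 -0.8613 -0.1002] q [0.2793 0.9631 0.0483 0.1634 1.9083 1.4096] F [0.1471 0.352  0.2009] w 0.08551436838333969
11.8 pos [0.831  0.3492 0.4737] fingers [ 0.1641  0.2083 -0.9642] jaw [ 0.4961 -0.8623 -0.1019] q [0.2765 0.9276 0.0538 0.1674 1.9364 1.4155] F [ 1.6405  0.4707 -0.527 ] w 0.08539246701032231
11.9 pos [0.8104 0.3422 0.5165] fingers [ 0.1856  0.2168 -0.9584] jaw [ 0.4973 -0.862  -0.0987] q [0.2743 0.8794 0.049  0.1724 1.965  1.4217] F [-0.5275  0.6299  0.6553] w 0.08532911805819443
```

One-row calls give 0.028 rad each. Continuing.

```bash

python3 -m creep '[[[550,30,250,0,0]]]'>/dev/null;python3 -m creep '[[[550,30,250,0,0]]]'>/dev/null;python3 -m creep '[[[550,30,250,0,0]]]'>/dev/null;python3 -m creep '[[[550,30,250,0,0]]]'>/dev/null; python3 st.py
python3 -m creep '[[[500,0,300,0,0]]]'>/dev/null;python3 -m creep '[[[500,0,300,0,0]]]'>/dev/null;python3 -m creep '[[[500,0,300,0,0]]]'>/dev/null;python3 -m creep '[[[500,0,300,0,0]]]'>/dev/null; python3 st.py
python3 -m creep '[[[500,-100,300,0,0]]]'>/dev/null;python3 -m creep '[[[500,-100,300,0,0]]]'>/dev/null;python3 -m creep '[[[500,-100,300,0,0]]]'>/dev/null; python3 st.py
```

```text
12.3 pos [0.8663 0.3106 0.5059] fingers [ 0.2827  0.2537 -0.925 ] jaw [ 0.4947 -0.8648 -0.086 ] q [0.2158 0.904  0.0486 0.1956 1.8409 1.3691] F [ 0.1953 -0.2495 -0.241 ] w 0.08570568566427214
12.7 pos [0.9067 0.2754 0.5157] fingers [ 0.3788  0.283  -0.8812] jaw [ 0.4887 -0.8697 -0.0693] q [0.1608 0.9071 0.0481 0.2237 1.7381 1.3248] F [-0.2999  0.281  -0.1378] w 0.08535777856610946
13.0 pos [0.9375 0.2296 0.5242] fingers [ 0.4467  0.2982 -0.8435] jaw [ 0.4811 -0.8749 -0.0545] q [0.0988 0.9094 0.0484 0.2567 1.6685 1.2754] F [ 0.5718  0.8717 -0.3092] w 0.08592470173187844
```

```bash
python3 - <<'E'
from h import *
print(proj("t",[.532,.294,.058]),proj("s",[.532,.294,.058]),"vs t 249 226 s 297 233")
E
python3 -m creep '[[[500,-250,300,0,0]]]'>/dev/null;python3 -m creep '[[[500,-250,300,0,0]]]'>/dev/null; python3 st.py
python3 -m creep '[[[-5,1,-1,0.08,0],[-10,1,-2,0.16,0],[-15,1,-4,0.24,0],[-20,1,-7,0.32,0],[-25,1,-10,0.4,0],[-30,1,-13,0.48,0],[-35,1,-16,0.56,0],[-40,1,-20,0.64,0],[-42,1,-24,0.72,0],[-42,1,-28,0.8,0],[-42,1,-28,0.8,0],[-42,1,-28,0.8,0]]]'; python3 st.py
```

```text
[245.04372061 224.25020744] [295.11602147 235.22146368] vs t 249 226 s 297 233
13.2 pos [0.9568 0.1821 0.5305] fingers [ 0.4878  0.3045 -0.8181] jaw [ 0.4753 -0.8787 -0.0436] q [0.0385 0.9103 0.0484 0.2901 1.6324 1.2275] F [-0.2378  0.465  -0.0287] w 0.08565861371545304
clock: 14.4
ee_pos: [0.5345, 0.1929, 0.2485]
eef_rot: [1.648, 0.961, 1.357]
force: [1.0, 0.4, 0.3]
gripper_width: 0.0853
14.4 pos [0.5345 0.1929 0.2485] fingers [ 0.1213  0.5599 -0.8196] jaw [ 0.9611 -0.2725 -0.044 ] q [-0.057   0.33    1.8671  0.7465  0.9852 -0.2058] F [0.9957 0.3742 0.2874] w 0.08526939719859578
```

```bash
python3 - <<'E'
from station import *
import cv2,numpy as np
from scipy.spatial.transform import Rotation as R
np.set_printoptions(precision=4,suppress=True)
o=get_obs();i=get_image("wrist");cv2.imwrite("pics/w1.png",i["image"])
T=np.eye(4);T[:3,:3]=R.from_euler('xyz',o['eef_rot']).as_matrix();T[:3,3]=o['ee_pos']
P=T@i["hand_eye"];np.savez("w1.npz",k=i["intrinsics"],p=P,he=i["hand_eye"]);print(i["intrinsics"],i["hand_eye"])
q=i["intrinsics"]@(P[:3,:3].T@(np.array([.532,.294,.058])-P[:3,3]));print(q[:2]/q[2])
E
```

```text
[[425.91     0.     326.4484]
 [  0.     425.91   248.2722]
 [  0.       0.       1.    ]] [[-0.     -0.317   0.9484 -0.1654]
 [-0.0003 -0.9484 -0.317   0.0813]
 [ 1.     -0.0002 -0.0001 -0.0008]
 [ 0.      0.      0.      1.    ]]
[303.9857 233.2491]
```

View pics/w1.png

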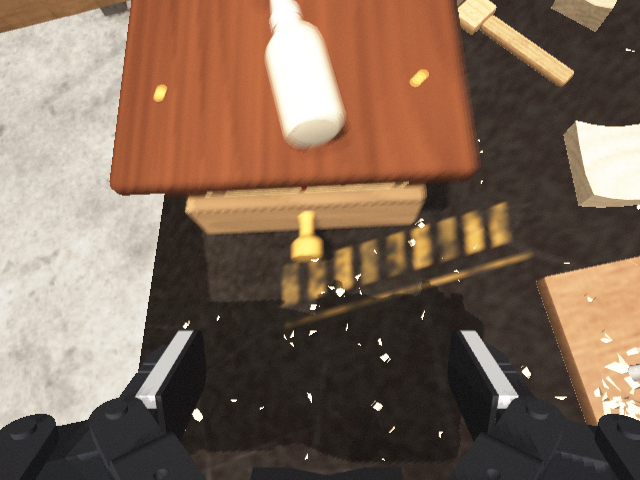

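The wrist view shows the knob head centred near (307,247), with the roof's front edge from (112,188) to (478,178). My estimate projects to (304,233), so I'll recompute.

```bash
python3 - <<'E'
import numpy as np
from h import tri,ray
np.set_printoptions(precision=4,suppress=True)
d=np.load("w1.npz");K,P=d["k"],d["p"]
def pl(u,v,z):
    r=P[:3,:3]@np.linalg.solve(K,[u,v,1]);o=P[:3,3];return o+r*(z-o[2])/r[2]
print("knob",pl(307,247,.058),"neck root",pl(307,212,.058))
a,b=pl(112,186,.183),pl(478,173,.183);print("roof",a,b,np.linalg.norm(a-b),np.degrees(np.arctan2(*(b-a)[1::-1])))
for z in(.08,):print("front board top",pl(188,208,z),pl(427,192,z))
# knob: wrist ray vs top ray
o1,d1=P[:3,3],P[:3,:3]@np.linalg.solve(K,[307,247,1])
for w,px in(("t",(249,226)),("s",(297,233))):
    o2,d2=ray(w,*px);s=np.linalg.lstsq(np.c_[d1,-d2],o2-o1,rcond=None)[0];print(w,o1+s[0]*d1,o2+s[1]*d2)
E
```

```text
knob [0.5312 0.2804 0.058 ] neck root [0.5401 0.3135 0.058 ]
roof [0.4211 0.3176 0.183 ] [0.6481 0.2575 0.183 ] 0.23480565834296996 -14.831588288836542
front board top [0.4383 0.3394 0.08  ] [0.6465 0.2921 0.08  ]
t [0.5312 0.2806 0.0574] [0.5316 0.2787 0.0568]
s [0.5313 0.2758 0.0727] [0.5315 0.2758 0.0726]
```

Wrist and top rays agree: the knob is at (0.531,0.281,0.058), and the neck root is 34 mm behind it, as expected. Approaching along the fingers.

```bash
python3 -m creep '[[[-0.5,1.5,-4,0,0],[-1,3,-8,0,0],[-1.3,4.3,-12.4,0,0],[-0.9,6,-15,0,0],[-0.6,7.5,-17.2,0,0],[-0.3,8.8,-19,0,0],[-0.1,9.9,-20.6,0,0],[-0.1,9.9,-20.6,0,0],[-0.1,9.9,-20.6,0,0]]]'; python3 - <<'E'
from station import *
import cv2
cv2.imwrite("pics/w2.png",get_image("wrist")["image"])
E
```

```text
clock: 15.35
ee_pos: [0.5355, 0.2923, 0.0445]
eef_rot: [1.647, 0.96, 1.358]
force: [0.5, 0.7, 0.3]
gripper_width: 0.0855
```

View pics/w2.png

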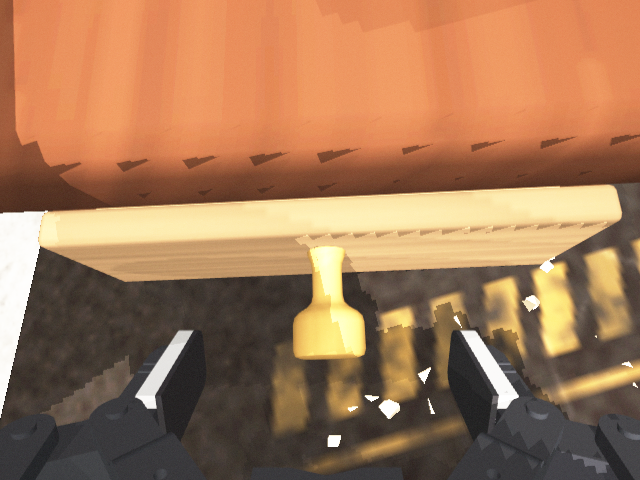

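The knob is centred between the fingers at (328,330). Now close on it; the pull follows.

```bash
python3 -m creep '[[[0,0,0,0,1],[0,0,0,0,1],[0,0,0,0,1],[0,0,0,0,1],[0,0,0,0,1],[0,0,0,0,1],[0,0,0,0,1]]]' 60
```

```text
clock: 16.1
ee_pos: [0.5365, 0.2926, 0.0449]
eef_rot: [1.643, 0.96, 1.354]
force: [4.3, -2.2, 4.9]
gripper_width: 0.0224
```

```bash
python3 -m creep '[[[-0.4,-1.5,0,0,1],[-0.8,-3,0,0,1],[-1.2,-4.5,0,0,1],[-1.6,-6,0,0,1],[-2,-7.5,0,0,1],[-2.4,-9,0,0,1],[-2.7,-10.5,0,0,1],[-3.1,-12,0,0,1],[-3.5,-13.5,0,0,1],[-3.9,-15,0,0,1],[-4.2,-16,0,0,1],[-4.5,-17,0,0,1],[-4.5,-17,0,0,1]]]'; python3 -m creep '[[[-0.1,-0.3,0,0,1],[-0.2,-0.6,0,0,1],[-0.2,-0.8,0,0,1],[-0.2,-0.8,0,0,1]]]'
```

```text
clock: 17.4
ee_pos: [0.4939, 0.1203, 0.0449]
eef_rot: [1.636, 0.962, 1.344]
force: [14.5, -5.3, 2.4]
gripper_width: 0.0221
clock: 17.8
ee_pos: [0.4925, 0.1158, 0.0458]
eef_rot: [1.638, 0.956, 1.348]
force: [25.9, 22.2, -1.0]
gripper_width: 0.0196
```

At the stop: 182 mm travelled, with pull force rising. Release, back off and look.

```bash
python3 -m creep '[[[0.1,0.3,0,0,0],[0.1,0.3,0,0,0],[0.1,0.3,0,0,0],[0.1,0.3,0,0,0],[0.1,0.3,0,0,0]]]';python3 -m creep '[[[-0.4,-1.7,2.5,0,0],[-1,-4,6,0,0],[-1,-4,11,0,0],[-1,-4,16,0,0],[-1,-3,20,0,0],[-1,-3,20,0,0]]]'; python3 st.py
python3 - <<'E'
from station import *
import cv2,numpy as np
from scipy.spatial.transform import Rotation as R
o=get_obs();i=get_image("wrist");cv2.imwrite("pics/w3.png",i["image"])
T=np.eye(4);T[:3,:3]=R.from_euler('xyz',o['eef_rot']).as_matrix();T[:3,3]=o['ee_pos']
np.savez("w1.npz",k=i["intrinsics"],p=T@i["hand_eye"])
cv2.imwrite("pics/top1.png",get_image("top")["image"])
E
```

```text
clock: 18.3
ee_pos: [0.4888, 0.1178, 0.0441]
eef_rot: [1.649, 0.96, 1.36]
force: [-0.5, -0.7, 0.2]
gripper_width: 0.0851
clock: 18.9
ee_pos: [0.48, 0.088, 0.2488]
eef_rot: [1.634, 0.96, 1.348]
force: [0.3, 0.3, -1.1]
gripper_width: 0.0853
18.9 pos [0.48   0.088  0.2488] fingers [ 0.1265  0.559  -0.8194] jaw [ 0.962  -0.2707 -0.0362] q [-0.2968  0.2564  1.9812  0.7061  1.0777 -0.411 ] F [ 0.2722  0.3303 -1.0576] w 0.08525061040044606
```

View pics/w3.png

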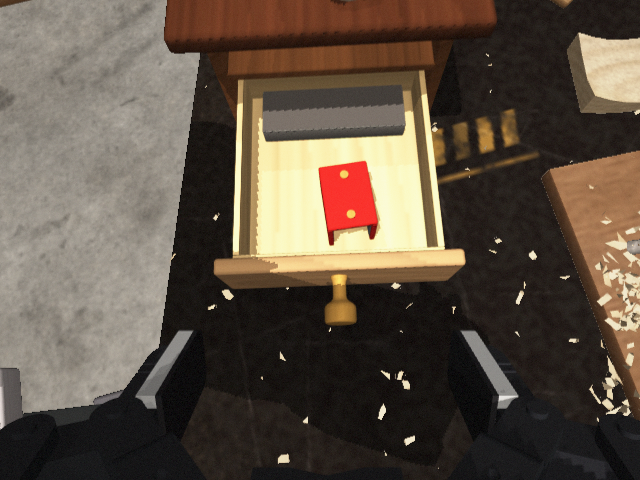

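The drawer is out and the pad stands in its front part, with crown corners at about (319,168), (366,162), (377,222) and (329,229). The whetstone is at the back. Next I compute the pad pose, drawer travel and placing targets.

```bash
python3 - <<'E'
import numpy as np,cv2
np.set_printoptions(precision=4,suppress=True)
d=np.load("w1.npz");K,P=d["k"],d["p"]
def pl(u,v,z):
    r=P[:3,:3]@np.linalg.solve(K,[u,v,1]);o=P[:3,3];return o+r*(z-o[2])/r[2]
im=cv2.imread("pics/w3.png");h=cv2.cvtColor(im,cv2.COLOR_BGR2HSV)
m=((h[...,1]>180)&(h[...,2]>200)&((h[...,0]<6)|(h[...,0]>174))).astype(np.uint8);m[260:]=0;m[:140]=0
m=cv2.morphologyEx(m,cv2.MORPH_CLOSE,np.ones((9,9)));m=cv2.morphologyEx(m,cv2.MORPH_OPEN,np.ones((9,9)))
c=max(cv2.findContours(m,0,2)[0],key=cv2.contourArea)
q=np.array([pl(*p[0],.07)[:2] for p in c],np.float32);r=cv2.minAreaRect(q);print("rect",r)
Q=[pl(*p,.07) for p in((319,168),(366,162),(377,222),(329,229))];print(np.array(Q),[np.linalg.norm(Q[i]-Q[i-1]) for i in range(4)],np.mean(Q,0))
pins=pl(344,174,.071),pl(351,214,.071);e=pins[0]-pins[1];print("pins",pins,np.mean(pins,0),np.degrees(np.arctan2(e[1],e[0])))
print("knob",pl(341,308,.058));k=pl(341,308,.058)-np.array([.531,.2805,.058]);print("travel",np.linalg.norm(k))
a,b=pl(215,262,.08),pl(465,252,.08);print("board front top?",a,b,pl(236,253,.08),pl(443,247,.08))
E
```

```text
rect ((0.5264222621917725, 0.20975685119628906), (0.06279603391885757, 0.04510442912578583), 82.50148010253906)
[[0.5088 0.243  0.07  ]
 [0.5527 0.2363 0.07  ]
 [0.5445 0.1765 0.07  ]
 [0.5014 0.1823 0.07  ]] [np.float64(0.061194218991250354), np.float64(0.04437573855786919), np.float64(0.06035152902892838), np.float64(0.04347476029420891)] [0.5268 0.2095 0.07  ]
pins (array([0.5294, 0.2299, 0.071 ]), array([0.5242, 0.1901, 0.071 ])) [0.5268 0.21   0.071 ] 82.63250888601473
knob [0.4923 0.1131 0.058 ]
travel 0.17185245135949676
board front top? [0.3985 0.1778 0.08  ] [0.6056 0.1265 0.08  ] [0.4177 0.1806 0.08  ] [0.5894 0.1358 0.08  ]
```

```bash
python3 - <<'E'
import numpy as np,cv2
from scipy.spatial.transform import Rotation as R
np.set_printoptions(precision=4,suppress=True)
d=np.load("w1.npz");K=d["k"]
he=np.array([[0,-.317,.9484,-.1654],[-.0003,-.9484,-.317,.0813],[1,-.0002,-.0001,-.0008],[0,0,0,1]])
T=np.eye(4);T[:3,:3]=R.from_euler('xyz',[1.648,.961,1.357]).as_matrix();T[:3,3]=[.5345,.1929,.2485]
res=[]
for f,P,x0,y0,y1 in(("w1",T@he,307,200,275),("w3",d["p"],341,270,340)):
    h=cv2.cvtColor(cv2.imread(f"pics/{f}.png"),cv2.COLOR_BGR2HSV)[y0:y1,x0-25:x0+25]
    m=((h[...,0]>14)&(h[...,0]<32)&(h[...,1]>120)&(h[...,2]>110)).astype(np.uint8)
    w=m.sum(1);print(f,[(y0+i,int(v)) for i,v in enumerate(w)][::4])
    ys,xs=np.nonzero(m);
    n,l,s,c=cv2.connectedComponentsWithStats(m);j=1+np.argmax(s[1:,4]);print(s[j]+[x0-25,y0,0,0,0],c[j]+[x0-25,y0])
    v=y0+s[j,1]+s[j,3];u=x0-25+c[j,0]
    r=P[:3,:3]@np.linalg.solve(K,[u,v,1]);o=P[:3,3];res.append(o+r*(.05-o[2])/r[2]);print(res[-1])
t=res[1]-res[0];print("travel",t,np.linalg.norm(t),t@[-.255,-.967,0])
E
```

```text
w1 [(200, 3), (204, 35), (208, 49), (212, 49), (216, 42), (220, 42), (224, 44), (228, 28), (232, 16), (236, 20), (240, 27), (244, 23), (248, 22), (252, 23), (256, 32), (260, 20), (264, 17), (268, 20), (272, 14)]
[ 282  200   50   75 2083] [306.8181 231.8358]
[0.524 0.257 0.05 ]
w3 [(270, 31), (274, 43), (278, 35), (282, 26), (286, 13), (290, 13), (294, 12), (298, 14), (302, 19), (306, 28), (310, 30), (314, 30), (318, 29), (322, 4), (326, 0), (330, 0), (334, 0), (338, 0)]
[ 316  270   50   53 1271] [339.963  295.1943]
[0.488  0.1017 0.05  ]
travel [-0.036  -0.1553  0.    ] 0.15945161484434728 0.15938917887132178
```

The force jump at 182 mm of TCP travel and the image (~175 mm) both say the drawer is at its stop. The pad is centred at (0.527,0.210), length azimuth 82.6°, so I'll turn +0.145 rad and descend straight over it.

```bash
python3 -m creep '[[[1.2,3.5,-2,0.05,0],[2.4,7,-4,0.1,0],[3.6,10,-7,0.145,0],[4.7,12.5,-10,0.145,0],[4.7,12.5,-13,0.145,0],[4.7,12.5,-16,0.145,0],[4.7,12.5,-18,0.145,0],[4.7,12.5,-19,0.145,0],[4.7,12.5,-19.9,0.145,0],[4.7,12.5,-19.9,0.145,0],[4.7,12.5,-19.9,0.145,0]]]'; python3 st.py; python3 - <<'E'
from station import *
import cv2
cv2.imwrite("pics/w4.png",get_image("wrist")["image"])
E
```

```text
clock: 20.1
ee_pos: [0.5262, 0.2128, 0.0456]
eef_rot: [1.647, 0.96, 1.504]
force: [-0.0, -0.2, 1.1]
gripper_width: 0.0853
20.1 pos [0.5262 0.2128 0.0456] fingers [ 0.0384  0.5722 -0.8192] jaw [ 0.9906 -0.1292 -0.0439] q [-0.0232  0.6672  1.9957  1.016   0.7396 -0.7428] F [-0.0395 -0.228   1.0574] w 0.0853271334887641
```

View pics/w4.png

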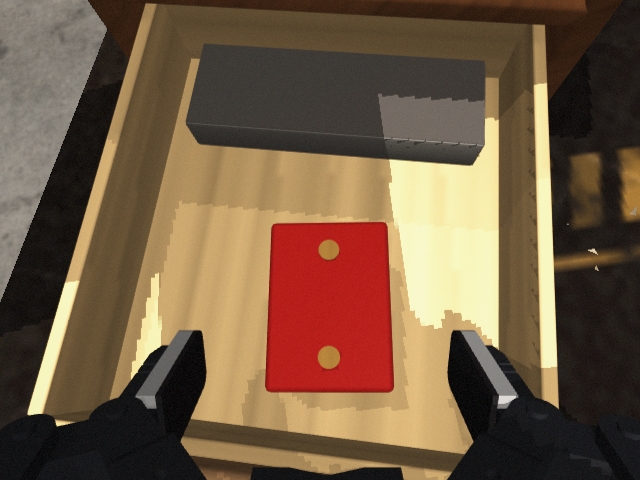

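Pad square and centred between the fingers (crown from 268 to 392 px, jaws at 205 and 450). Close and lift.

```bash
python3 -m creep '[[[0,0,0,0,1],[0,0,0,0,1],[0,0,0,0,1],[0,0,0,0,1],[0,0,0,0,1],[0,0,0,0,1]]]' 50; python3 -m creep '[[[0,0,1,0,1],[0,0,2,0,1],[0,0,4,0,1],[0,0,6,0,1],[0,0,9,0,1],[0,0,12,0,1],[0,-2,15,0,1],[0,-5,17,0,1],[0,-8,18,0,1],[0,-8,18,0,1],[0,-8,18,0,1]]]'; python3 st.py;python3 - <<'E'
from station import *
import cv2,numpy as np
from scipy.spatial.transform import Rotation as R
o=get_obs();i=get_image("wrist");cv2.imwrite("pics/w5.png",i["image"])
E
```

```text
clock: 20.75
ee_pos: [0.5263, 0.2131, 0.046]
eef_rot: [1.646, 0.959, 1.503]
force: [-0.5, 0.7, 5.7]
gripper_width: 0.0444
clock: 21.85
ee_pos: [0.5259, 0.1325, 0.2258]
eef_rot: [1.647, 0.961, 1.502]
force: [-0.9, -0.9, -1.3]
gripper_width: 0.0438
21.85 pos [0.5259 0.1325 0.2258] fingers [ 0.0392  0.5716 -0.8196] jaw [ 0.9905 -0.1304 -0.0435] q [-0.179   0.377   1.8636  0.6959  1.0936 -0.4248] F [-0.9166 -0.931  -1.2623] w 0.04380898784369767
```

View pics/w5.png

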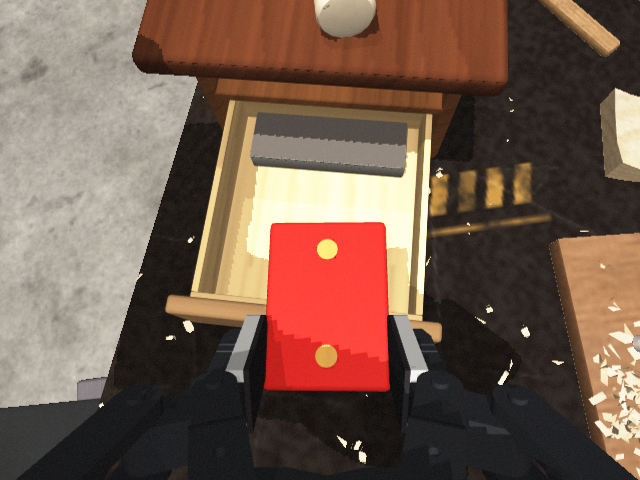

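The pad is held square and unchanged in the grip. I'll carry it high over the rest, turning +0.48 rad to the bar's direction, and measure the bar from there.

```bash
python3 -m creep '[[[0,-2,3,0.03,1],[0.5,-6,6,0.07,1],[1,-10,9,0.12,1],[2,-14,9.5,0.17,1],[3,-18,9.5,0.22,1],[4,-22,9.5,0.27,1],[5,-26,9.5,0.32,1],[6,-30,9.5,0.37,1],[6.5,-34,9.5,0.42,1],[7,-38,9.5,0.46,1],[7.4,-41,9.5,0.48,1],[7.4,-43,9.5,0.48,1],[7.4,-43,9.5,0.48,1],[7.4,-43,9.5,0.48,1]]]'; python3 st.py;python3 - <<'E'
from station import *
import cv2,numpy as np
from scipy.spatial.transform import Rotation as R
o=get_obs();i=get_image("wrist");cv2.imwrite("pics/w6.png",i["image"])
T=np.eye(4);T[:3,:3]=R.from_euler('xyz',o['eef_rot']).as_matrix();T[:3,3]=o['ee_pos']
np.savez("w1.npz",k=i["intrinsics"],p=T@i["hand_eye"])
E
```

```text
clock: 23.3
ee_pos: [0.6004, -0.2961, 0.3193]
eef_rot: [1.649, 0.959, 1.986]
force: [-0.1, -0.1, -1.8]
gripper_width: 0.0444
23.3 pos [ 0.6004 -0.2961  0.3193] fingers [-0.2318  0.5257 -0.8185] jaw [ 0.9381  0.3435 -0.045 ] q [-0.6695  0.7307  0.9482  0.2997  2.0007 -0.9561] F [-0.054 -0.089 -1.802] w 0.04442205050910742
```

View pics/w6.png

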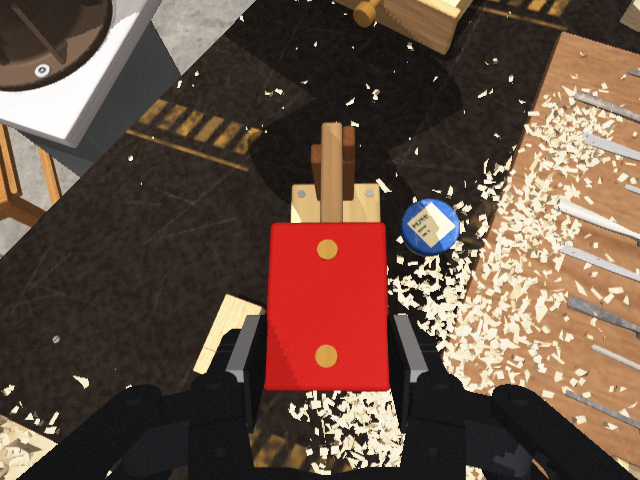

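```bash
python3 - <<'E'
import numpy as np,cv2
np.set_printoptions(precision=4,suppress=True)
d=np.load("w1.npz");K,P=d["k"],d["p"]
def pl(u,v,z=.15):
    r=P[:3,:3]@np.linalg.solve(K,[u,v,1]);o=P[:3,3];return (o+r*(z-o[2])/r[2])[:2]
g=cv2.cvtColor(cv2.imread("pics/w6.png"),cv2.COLOR_BGR2HSV)
for v in(128,140,160,180,195,205,215):print(v,[tuple(map(int,x)) for x in g[v,312:352:3]])
C=[]
for v in(125,222):
    a,b=pl(322 if v==125 else 320.5,v),pl(342 if v==125 else 343,v);print(a,b,np.linalg.norm(a-b));C.append((a+b)/2)
e=C[0]-C[1];az=np.degrees(np.arctan2(e[1],e[0]));end=pl(332,122.5);u=e/np.linalg.norm(e)
print("az",az,"end",end,"mid",end-u*.12,"foot edge(16mm)",pl(291,184,.016),pl(380,184,.016))
E
python3 - <<'E'
import cv2
i=cv2.imread("pics/w6.png")[110:230,280:400]
cv2.imwrite("pics/w6c.png",cv2.resize(i,(600,600),interpolation=cv2.INTER_CUBIC))
E
```

```text
128 [(17, 79, 29), (17, 85, 27), (10, 59, 26), (15, 120, 85), (15, 128, 181), (15, 126, 180), (16, 126, 201), (16, 122, 216), (15, 127, 211), (16, 127, 197), (14, 131, 68), (12, 169, 140), (13, 171, 142), (12, 171, 142)]
140 [(12, 116, 22), (20, 77, 30), (19, 66, 31), (14, 132, 106), (16, 129, 180), (15, 124, 187), (16, 128, 180), (16, 124, 194), (15, 124, 187), (15, 126, 199), (14, 143, 84), (12, 171, 142), (12, 169, 140), (12, 166, 135)]
160 [(12, 168, 123), (12, 165, 142), (12, 169, 133), (16, 125, 135), (15, 127, 183), (16, 125, 181), (16, 128, 179), (16, 124, 193), (15, 125, 189), (15, 128, 179), (14, 143, 112), (11, 159, 72), (11, 165, 74), (12, 162, 71)]
180 [(8, 76, 27), (11, 153, 80), (12, 168, 76), (15, 129, 148), (15, 124, 181), (15, 128, 184), (16, 132, 181), (15, 125, 194), (15, 130, 187), (16, 127, 181), (14, 137, 97), (11, 170, 75), (11, 166, 77), (13, 161, 76)]
195 [(19, 114, 217), (19, 115, 220), (12, 171, 76), (15, 130, 155), (15, 128, 185), (15, 125, 183), (16, 129, 182), (16, 125, 189), (15, 127, 187), (15, 132, 179), (14, 134, 101), (11, 171, 73), (10, 154, 78), (13, 160, 78)]
205 [(19, 113, 216), (19, 113, 219), (19, 115, 218), (15, 124, 160), (15, 128, 183), (16, 128, 179), (15, 129, 180), (16, 128, 187), (16, 132, 184), (15, 132, 178), (15, 131, 132), (20, 105, 230), (19, 108, 229), (19, 116, 216)]
215 [(19, 112, 218), (19, 109, 222), (19, 112, 219), (16, 128, 158), (15, 130, 183), (15, 127, 183), (15, 126, 180), (15, 127, 183), (16, 129, 182), (15, 128, 176), (16, 126, 127), (20, 109, 230), (20, 108, 231), (19, 115, 216)]
[ 0.5205 -0.1147] [ 0.5384 -0.1088] 0.018840138173375612
[ 0.5529 -0.2063] [ 0.5715 -0.1998] 0.019735707313157665
az 109.75564125678521 end [ 0.5285 -0.1092] mid [ 0.5691 -0.2222] foot edge(16mm) [ 0.4761 -0.1279] [ 0.5809 -0.092 ]
```

View pics/w6c.png

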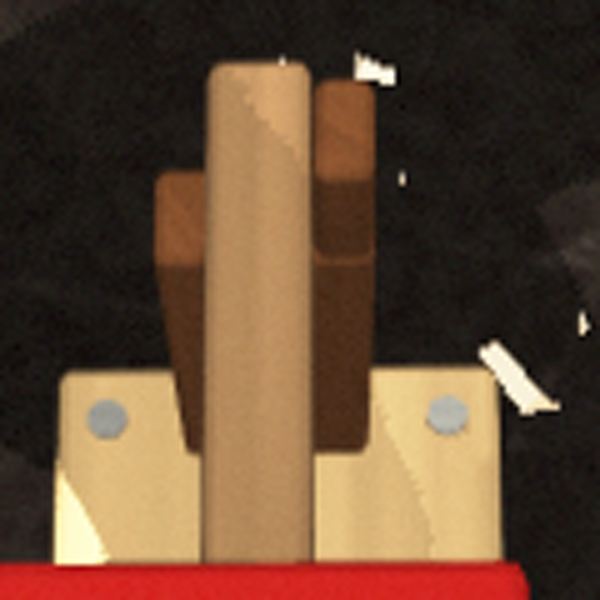

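Bar: width 19–20 mm (20 expected), middle (0.569,−0.222), azimuth 109.8°. The pad is at 110.1°. Moving over it, stopping above first.

```bash
python3 -m creep '[[[-1.1,2.6,-1,0,1],[-2.2,5.2,-3,0,1],[-3.3,7.7,-6,0,1],[-3.3,7.7,-9,0,1],[-3.3,7.7,-11.5,0,1],[-3.3,7.7,-13,0,1],[-3.3,7.7,-13,0,1],[-3.3,7.7,-13,0,1]]]'; python3 - <<'E'
from station import *
import cv2,numpy as np
a=get_image("scene")["image"];b=get_image("wrist")["image"]
c=cv2.resize(a[220:370,330:470],(560,600),interpolation=cv2.INTER_CUBIC)
cv2.imwrite("pics/s7.png",c)
E
```

```text
clock: 24.15
ee_pos: [0.5674, -0.2198, 0.1911]
eef_rot: [1.647, 0.961, 1.984]
force: [-0.2, -0.1, -1.3]
gripper_width: 0.0442
```

View pics/s7.png

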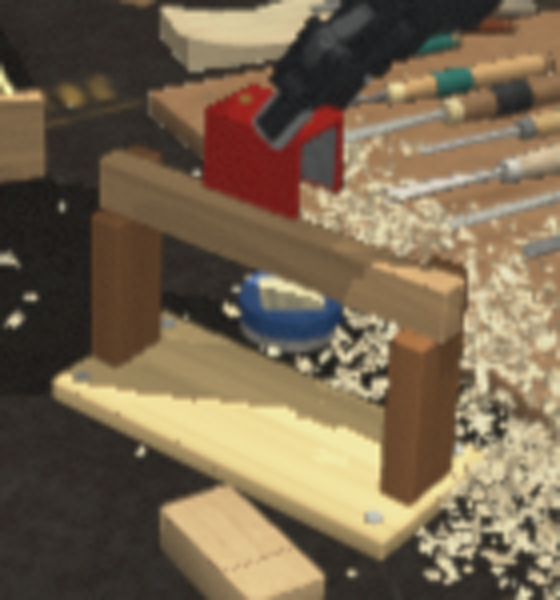

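The pad hovers over the bar, parallel and near mid-span. Lowering slowly while watching force.

```bash
python3 -m creep '[[[0,0,-1,0,1],[0,0,-2,0,1],[0,0,-3,0,1],[0,0,-4,0,1],[0,0,-4.7,0,1],[0,0,-5.2,0,1],[0,0,-5.5,0,1],[0,0,-5.5,0,1],[0,0,-5.5,0,1]]]'; python3 -m creep '[[[0,0,-0.1,0,1],[0,0,-0.2,0,1],[0,0,-0.3,0,1],[0,0,-0.3,0,1],[0,0,-0.3,0,1]]]'
```

```text
clock: 25.15
ee_pos: [0.5671, -0.2202, 0.1355]
eef_rot: [1.647, 0.96, 1.984]
force: [0.4, 0.5, -1.1]
gripper_width: 0.0439
clock: 25.65
ee_pos: [0.5671, -0.2201, 0.1323]
eef_rot: [1.648, 0.96, 1.985]
force: [-0.3, -0.3, -1.0]
gripper_width: 0.044
```

```bash
python3 -m creep '[[[0,0,-0.1,0,1],[0,0,-0.2,0,1],[0,0,-0.2,0,1]]]';python3 -m creep '[[[0,0,-0.1,0,1],[0,0,-0.2,0,1],[0,0,-0.2,0,1]]]'
```

```text
clock: 25.95
ee_pos: [0.5671, -0.2201, 0.132]
eef_rot: [1.646, 0.96, 1.983]
force: [-2.1, -0.1, 11.7]
gripper_width: 0.0438
clock: 26.25
ee_pos: [0.5671, -0.2201, 0.132]
eef_rot: [1.644, 0.96, 1.982]
force: [-4.6, -1.7, 26.5]
gripper_width: 0.0442
```

Contact came exactly at the predicted 0.132. Relieve the load, open, and retreat along the finger axis.

```bash
python3 -m creep '[[[0,0,0.3,0,1],[0,0,0.3,0,1],[0,0,0.3,0,0.6],[0,0,0.3,0,0.4],[0,0,0.3,0,0],[0,0,0.3,0,0],[0,0,0.3,0,0],[0,0,0.3,0,0]]]'; python3 -m creep '[[[0.5,-1,1.6,0,0],[1,-2.1,3.3,0,0],[1.9,-4.2,6.5,0,0],[2.8,-6.4,9.8,0,0],[3.7,-8.5,13,0,0],[4.6,-10.6,16.4,0,0],[4.6,-10.6,16.4,0,0],[4.6,-10.6,16.4,0,0]]]'; python3 - <<'E'
from station import *
import cv2,numpy as np
from scipy.spatial.transform import Rotation as R
np.set_printoptions(precision=4,suppress=True)
import sys;sys.path.insert(0,".")
from h import *
o=get_obs();i=get_image("wrist");w=i["image"];s=get_image("scene")["image"]
T=np.eye(4);T[:3,:3]=R.from_euler('xyz',o['eef_rot']).as_matrix();T[:3,3]=o['ee_pos'];P=T@i["hand_eye"];K=i["intrinsics"]
np.savez("w1.npz",k=K,p=P)
h=cv2.cvtColor(w,cv2.COLOR_BGR2HSV);m=((h[...,1]>170)&(h[...,2]>120)&((h[...,0]<6)|(h[...,0]>174))).astype(np.uint8)
m=cv2.morphologyEx(m,cv2.MORPH_CLOSE,np.ones((11,11)));c=max(cv2.findContours(m,0,2)[0],key=cv2.contourArea)
q=[]
for p in c[:,0]:
    r=P[:3,:3]@np.linalg.solve(K,[p[0],p[1],1]);q.append((P[:3,3]+r*(.156-P[2,3])/r[2])[:2])
print(cv2.minAreaRect(np.array(q,np.float32)))
cv2.imwrite("pics/f.png",np.hstack([cv2.resize(w,(400,300)),cv2.resize(s[180:360,240:480],(400,300))]))
E
```

```text
clock: 27.05
ee_pos: [0.567, -0.2201, 0.131]
eef_rot: [1.648, 0.96, 1.985]
force: [-0.1, 0.3, 1.0]
gripper_width: 0.0855
clock: 27.85
ee_pos: [0.613, -0.3264, 0.295]
eef_rot: [1.648, 0.96, 1.984]
force: [0.3, 0.9, -1.0]
gripper_width: 0.0854
((0.5682393908500671, -0.222741961479187), (0.045566823333501816, 0.06475618481636047), 20.337047576904297)
```

View pics/f.png

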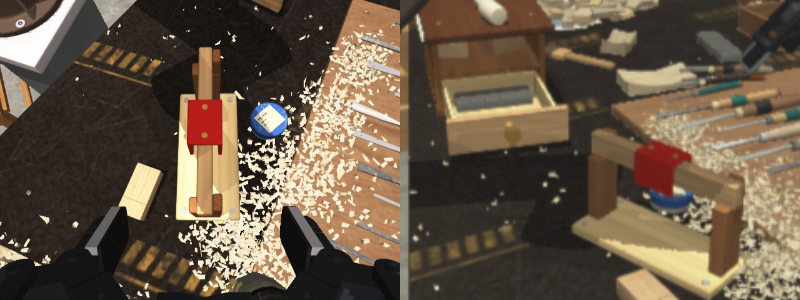

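The pad sits astride the bar within ~1 mm of the middle and square to it. The drawer is out, other objects are undisturbed, and the robot is clear. Handing in.

```bash
python3 -c "
from station import *
print(job_done())"
```

```text
the job is handed in; nothing more can be done
None
```

The pad is astride the rest's bar, the drawer is out, and the job was handed in at about 28 s of the 61 s. No verdict is reported back.

**How it went**
- **Knob:** the moves only turn the tool about the vertical. I got the needed 35° tilt by sending very short moves to out-of-reach targets, which left the tool a little more tilted each time. I then gripped the knob and pulled the drawer until the force rose.
- **Pad:** I gripped it across its legs and lifted it out. I set it on the bar, with contact at the predicted height (TCP 0.132 m), then released it and backed off.

**Last checks**
- **Pad position:** the final wrist view puts the pad's centre about 1 mm from the bar's measured middle, and its length within about 1° of the bar. Its outline at seated height matches its real size (64.8 x 45.6 mm).
- **Other objects:** the wax tin, offcut and glue bottle looked undisturbed in the pictures. I did not measure them again.
- **Robot:** it was clear of everything.

**What disagreed or was unclear**
- **Drawer travel:** 182 mm by TCP travel, but only 172–176 mm from hand-picked knob pixels. An automatic mask gave 159 mm, which I discarded because the background spoiled it. The 168 mm minimum therefore rests mainly on the force rise at the stop.
- **Early knob position:** the first scene and top views disagreed on the knob by about 9 mm. I used the wrist view, which agreed with the top view.
- **Force spike:** while trying for tilt high above the base, the force reading reached about 58 N for a moment. I did not find the cause. It was gone once I moved away, and I avoided that area.

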